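# Bring the stock tags on the parts rack up to date

## Task

The flip tags on the parts rack no longer match the bins behind them. Flip every tag that is wrong with a gentle push of a fingertip, so that the tag in front of each full bin leans back towards the bins, its solid-disc face up (stocked), and the tag in front of each nearly empty bin leans forward, away from the bins, its open-ring face up (reorder). Do not pinch or force the tags, and leave the bins and everything else on the bench where they stand.

Things in the scene. Friction and masses are not known exactly. Their poses are not given: they have to be found in the camera images.
- rack: fixed grey stock rack, base 240 (x) by 560 (y) by 3; origin at the centre of its underside on the bench, +x points from the tag board (robot side) to the bins. The tag board runs along y, 100 mm in front of the origin, top rail 68 mm above the bench; four tags 105 mm apart, one before each bin (bin centres about 126 mm behind the hinge line). Only tags and flux bottle are higher than 68 mm
- holder_a: fixed grey clip holder of tag a on the rack's board; origin at the middle of the tag's hinge pin, 80 mm above the bench; +y along the pin and board, +x level towards the bins, z up. Its ears reach 6 mm above the pin. It belongs to the bin whose centre is less than 45 mm off in its y
- tag_a (a joint): white flap 60 wide, 3 thick, 55 from hinge pin (foot) to free edge, 30 g, nearly free. 0 = upright; +0.60 = leans back to the bins on its stop, solid black disc up (stocked); -0.60 = leans forward on its stop, open black ring up (reorder). On a stop the free edge is 31 mm out from and 45 mm above the pin. Pushed past upright it drops to the other stop by itself
- holder_b: fixed grey clip holder of tag b on the rack's board; origin at the middle of the tag's hinge pin, 80 mm above the bench; +y along the pin and board, +x level towards the bins, z up. Its ears reach 6 mm above the pin. It belongs to the bin whose centre is less than 45 mm off in its y
- tag_b (a joint): white flap 60 wide, 3 thick, 55 from hinge pin (foot) to free edge, 30 g, nearly free. 0 = upright; +0.60 = leans back to the bins on its stop, solid black disc up (stocked); -0.60 = leans forward on its stop, open black ring up (reorder). On a stop the free edge is 31 mm out from and 45 mm above the pin. Pushed past upright it drops to the other stop by itself
- holder_c: fixed grey clip holder of tag c on the rack's board; origin at the middle of the tag's hinge pin, 80 mm above the bench; +y along the pin and board, +x level towards the bins, z up. Its ears reach 6 mm above the pin. It belongs to the bin whose centre is less than 45 mm off in its y
- tag_c (a joint): white flap 60 wide, 3 thick, 55 from hinge pin (foot) to free edge, 30 g, nearly free. 0 = upright; +0.60 = leans back to the bins on its stop, solid black disc up (stocked); -0.60 = leans forward on its stop, open black ring up (reorder). On a stop the free edge is 31 mm out from and 45 mm above the pin. Pushed past upright it drops to the other stop by itself
- holder_d: fixed grey clip holder of tag d on the rack's board; origin at the middle of the tag's hinge pin, 80 mm above the bench; +y along the pin and board, +x level towards the bins, z up. Its ears reach 6 mm above the pin. It belongs to the bin whose centre is less than 45 mm off in its y
- tag_d (a joint): white flap 60 wide, 3 thick, 55 from hinge pin (foot) to free edge, 30 g, nearly free. 0 = upright; +0.60 = leans back to the bins on its stop, solid black disc up (stocked); -0.60 = leans forward on its stop, open black ring up (reorder). On a stop the free edge is 31 mm out from and 45 mm above the pin. Pushed past upright it drops to the other stop by itself
- bin_heatsinks: open-topped blue shelf bin, 130 long (x) by 90 wide (y), side and back walls 60 high, front lip 38 high, wall 3; loose, stands on the rack behind one tag; origin at the centre of its underside (3 mm above the bench). FULL to the brim with finned aluminium heat sinks
- bin_relays: open-topped blue shelf bin, 130 long (x) by 90 wide (y), side and back walls 60 high, front lip 38 high, wall 3; loose, stands on the rack behind one tag; origin at the centre of its underside (3 mm above the bench). FULL to the brim with black box relays
- bin_knobs: open-topped blue shelf bin, 130 long (x) by 90 wide (y), side and back walls 60 high, front lip 38 high, wall 3; loose, stands on the rack behind one tag; origin at the centre of its underside (3 mm above the bench). Nearly empty: two black knobs left on its floor
- bin_capacitors: open-topped blue shelf bin, 130 long (x) by 90 wide (y), side and back walls 60 high, front lip 38 high, wall 3; loose, stands on the rack behind one tag; origin at the centre of its underside (3 mm above the bench). Nearly empty: two can capacitors left on its floor
- solder_spool: loose metal solder spool, 48 across, 44 high, standing at the right end of the rack base; origin at the centre of its underside. To be left alone
- flux_bottle: loose small flux bottle, 36 across, 95 high, standing at the left end of the rack base; origin at the centre of its underside. To be left alone
- spare_heatsink: loose single heat sink, 24 by 24 by 17 high, lying on the rack base between the tag board and the bins; origin at the centre of its underside. To be left alone
- screwdriver: loose screwdriver, 170 long, lying on the bench in front of the rack; origin on its underside. To be left alone
- caliper: loose caliper, 230 long, 14 high, lying on the bench in front of the rack; origin on its underside. To be left alone
- glue_gun: loose blue glue gun, about 190 by 130, 36 high, lying on the bench to the right; origin near the middle of its body on the bench. To be left alone
- multimeter: loose multimeter, 160 by 78 by 44 high, lying on the bench to the left; origin at the centre of its underside. To be left alone
There are look-alikes about, which are no part of the job. Leave any orange look-alike of the bin_knobs alone.

How it is judged:
At the end, for the whole second after the job is handed in: Each tag whose bin (within 45 mm along the board) is one of the two full ones rests leaning back (joint above 0.5 rad), each tag of a nearly empty bin rests leaning forward (joint below -0.5 rad), all still (under 0.3 rad/s) ((((y of bin_heatsinks in the frame of holder_a between -0.045 and 0.045 m or y of bin_relays in the frame of holder_a between -0.045 and 0.045 m) and value of joint tag_a above 0.5 rad) or ((y of bin_knobs in the frame of holder_a between -0.045 and 0.045 m or y of bin_capacitors in the frame of holder_a between -0.045 and 0.045 m) and value of joint tag_a below -0.5 rad)) and velocity of joint tag_a between -0.3 and 0.3 rad/s and (((y of bin_heatsinks in the frame of holder_b between -0.045 and 0.045 m or y of bin_relays in the frame of holder_b between -0.045 and 0.045 m) and value of joint tag_b above 0.5 rad) or ((y of bin_knobs in the frame of holder_b between -0.045 and 0.045 m or y of bin_capacitors in the frame of holder_b between -0.045 and 0.045 m) and value of joint tag_b below -0.5 rad)) and velocity of joint tag_b between -0.3 and 0.3 rad/s and (((y of bin_heatsinks in the frame of holder_c between -0.045 and 0.045 m or y of bin_relays in the frame of holder_c between -0.045 and 0.045 m) and value of joint tag_c above 0.5 rad) or ((y of bin_knobs in the frame of holder_c between -0.045 and 0.045 m or y of bin_capacitors in the frame of holder_c between -0.045 and 0.045 m) and value of joint tag_c below -0.5 rad)) and velocity of joint tag_c between -0.3 and 0.3 rad/s and (((y of bin_heatsinks in the frame of holder_d between -0.045 and 0.045 m or y of bin_relays in the frame of holder_d between -0.045 and 0.045 m) and value of joint tag_d above 0.5 rad) or ((y of bin_knobs in the frame of holder_d between -0.045 and 0.045 m or y of bin_capacitors in the frame of holder_d between -0.045 and 0.045 m) and value of joint tag_d below -0.5 rad)) and velocity of joint tag_d between -0.3 and 0.3 rad/s); the robot touches nothing.
It fails at once if a tag is pinched or forced: the fingers press on a tag or its holder with over 15 N (contact force between the fingers and holder_a above 15 N or contact force between the fingers and holder_b above 15 N or contact force between the fingers and holder_c above 15 N or contact force between the fingers and holder_d above 15 N).
It fails at once if a bin is lifted or shifted by more than 25 mm (distance of any of bin_heatsinks, bin_relays, bin_knobs, bin_capacitors from where it was at the start of the episode above 0.025 m).
It fails at once if another loose thing on the bench or rack is lifted or shifted by more than 25 mm (distance of any of solder_spool, flux_bottle, spare_heatsink, screwdriver, caliper, glue_gun, multimeter from where it was at the start of the episode above 0.025 m).
It also fails if it takes over 58 s, if anything falls off the work surface, if the arm or the gripper's body presses on something with over 40 N, if the wrist force passes 120 N, or if a joint passes its speed limit or range.

## Robot

A 7-joint arm with a two-finger parallel gripper is mounted at the origin on the work surface. World frame = base frame: x ahead of the robot, y to its left, z up, the work surface at z = 0. Lengths are in m, angles in rad, forces in N, time in s.
With the tool pointing down it reaches from about 0.425 to 0.925 m from the base axis. Payload 6.8 kg.
Tool frame: the origin (TCP) lies on the mounting face of the last link; the fingertips stand 173 mm ahead of it and the grasp point (between the pads) lies 155 mm ahead of it; z points along the fingers, y is the line along which they close (so a half turn about z gives the same grasp; the last joint's range is limited). The gripper opens to 85 mm and grips with 20 to 120 N. Pads are 22 mm wide; open, the fingers measure 114 mm over their backs; the gripper's body (76 mm by 85 mm) begins 54 mm behind the grasp point. The pads swing forward as they close: fully open they stand 13 mm farther back than shut.
Start: joints at [-1.301, 0.477, 0.022, 1.555, -0.011, 1.109, -0.083], TCP at [0.249, 0.627, 0.405] pointing down, gripper open.
Joint ranges: [-2.96, 2.96], [-0.34, 2.1], [-1.41, 1.46], [0.24, 2.44], [-1.37, 4.51], [0.17, 1.92], [-2.96, 2.96]. Speed limits (rad/s): [2.39, 2.39, 3.14, 3.14, 3.14, 3.14, 3.14].

## Interface

Orientations are given as a rotation vector (axis times angle).
In Python, from bench import r gives the robot as it stands.
- The arm moves only by the tool arm_command, never from a script. Its argument "plan" is a list of rows, each an object of numbers: "claw": the closure, from 0 (fully open) to 1 (shut); "tx", "ty", "tz": the shift along the tool's x, y, z in m; "ax", "ay", "az": the turn, a rotation vector about the tool's x, y, z in degrees. A call has exactly 10 rows; each row shifts and turns the commanded pose from where the row before left it, along the tool's axes as they then stand; what a row does not reach is not made up. A row lasts 1/12 s, in which the tool goes at most 41.7 mm and 7.16 degrees, less where a joint would pass 70% of its speed; a pose out of reach is approached as far as the arm can. A call is refused whole if a number of a shift passes 0.0417 or a number of a turn 7.16, either way. A call with a gripper value outside its range is refused whole. The fingers move at their own pace and stop on an object; "squeeze" is the grip in N (left out, the last holds). Time passes only in rows, so rows that do not move let the fingers close, or fill a call up. It gives the time, the measured TCP pose, the force, the opening and the grip force at its end, in the units of the state.
- r.get_obs(): the state, without advancing time (a new reading comes with each control period).
- r.grab_frame(name): name is "side" or "top" or "wrist"; returns the picture (480x640x3 uint8, red, green, blue); there is no depth.
- r.camera_model(name): a dict with "fx", "fy", "cx", "cy" (pixels), "k1" (the pictures are not rectified: a ray, as slopes to the right and down, at radius r is drawn at 1 + k1 r^2 times it, then the intrinsics apply), "position" and "orientation" of the camera in the world; the wrist camera has in their place "tool_from_camera" (4x4, takes a point from camera to tool coordinates, whose origin is the TCP and whose axes are the flange's). Camera axes: x right, y up, looking along -z (the intrinsics and any distortion apply to the point x, -y, -z); pixel columns grow to the right and rows downward; lengths in m; the calibration is good to about 2 mm. A picture is of the moment at which its call begins: read the wrist's pose just before it. camera_model takes no time and is no camera call.
- r.hand_in(): hands the job in; it is judged then, once.
Trained networks look in the newest picture that a camera, given by its name, has taken for a name from the list of things; names that differ only in an ending like _2 or _b are one class to them, and where a whole thing is asked for, a point or a joint stands for the part that bears it (a point fixed in the world has none). Each returns a list of dicts, best first, with "confidence" (0 to 1); they miss things now and then, are a little off and sometimes report something else, mostly with a low value. They report only what shows in the picture. A call takes as long as a camera call. They do not tell look-alikes from the thing itself.
- r.boxes_of(target, camera): "location" ([x, y, z] in m, in the coordinates of the camera as it stood for that picture, good to about 4 mm: the middle of the surface that is visible of it).
- r.tip_of(target, camera): "location" ([x, y, z] in m, in the coordinates of the camera as it stood for that picture, good to about 4 mm: a listed point, or the origin of a listed thing).
The state is a dict: "clock": time; "joints": joint angles; "qvel": joint speeds; "tau": joint torques, N m; "tcp_pos": TCP position; "orientation": TCP orientation; "contact_force": force on the tool from outside, world axes, zero at the start; "moment": the same for the moment, N m; "grip_width": finger opening in m; "gripper_force": force on a finger pad.
Only numpy, scipy, OpenCV 4.12 (cv2) and the standard library are available. Lean on these libraries where they do the work, as an engineer would, in place of code of your own. Each camera call takes 0.05 s, during which the arm holds its last target. There are 200 camera calls.

## Working session

There is one attempt and no reset: what is moved stays moved. The work goes in short steps, Python scripts to look and compute and a tool call to move; the robot and the scene stay as the last step left them, time stands still between calls to the robot, and variables do not carry over. Pictures are saved under pics/ and viewed, at most 10 in all, crops included, and the job is handed in when it is done.

Besides the shell and the picture viewer there is one more tool, called after "Request:" by a JSON object that holds its "name" and its "arguments". arm_command: Moves the arm, as the interface text tells. Its arguments: {"type":"object","properties":{"plan":{"type":"array","items":{"type":"object","properties":{"claw":{"type":"number"},"tx":{"type":"number"},"ty":{"type":"number"},"tz":{"type":"number"},"ax":{"type":"number"},"ay":{"type":"number"},"az":{"type":"number"}}}},"squeeze":{"type":"number"}},"required":["plan"]}

```bash
mkdir -p pics
cat > h.py <<'E'
import numpy as np, cv2
from scipy.spatial.transform import Rotation as R
from bench import r
def cam(n):
    m=r.camera_model(n)
    if 'position' in m:
        o=np.array(m['orientation']); Rm=o if o.shape==(3,3) else R.from_rotvec(o).as_matrix()
        return m,Rm,np.array(m['position'])
    s=r.get_obs(); T=np.array(m['tool_from_camera']); Rt=R.from_rotvec(s['orientation']).as_matrix()
    return m,Rt@T[:3,:3],Rt@T[:3,3]+s['tcp_pos']
def save(n,f):
    im=r.grab_frame(n); cv2.imwrite('pics/'+f,im[:,:,::-1]); return im
def ray(n,u,v):
    m,Rm,p=cam(n); d=np.array([(u-m['cx'])/m['fx'],(v-m['cy'])/m['fy']]); q=d.copy()
    for _ in range(20): q=d/(1+m['k1']*(q@q))
    return p,Rm@np.array([q[0],-q[1],-1])
def atz(n,u,v,z):
    p,d=ray(n,u,v); return p+d*(z-p[2])/d[2]
def proj(n,P):
    m,Rm,p=cam(n); c=Rm.T@(np.array(P)-p); q=np.array([c[0],-c[1]])/-c[2]; q=q*(1+m['k1']*(q@q))
    return q*[m['fx'],m['fy']]+[m['cx'],m['cy']]
E
python3 - <<'E'
from h import *
print(r.camera_model('top'),r.camera_model('side')); s=r.get_obs(); print(s['tcp_pos'],s['orientation'],s['grip_width'])
save('top','top0.png'); save('side','side0.png')
for c in('top','side'):
    m,Rm,p=cam(c)
    for t in('rack','holder_a','bin_heatsinks','bin_relays','bin_knobs','bin_capacitors'):
        for k in r.tip_of(t,c)[:5]: print(c,t,round(k['confidence'],2),(Rm@np.array(k['location'])+p).round(3))
E
```

```text
{'fx': 557.8307930187344, 'fy': 557.8307930187344, 'cx': 321.3789929771224, 'cy': 237.0636598888155, 'k1': 0.032389519307989195, 'position': array([ 0.36133355, -0.01642162,  1.56224192]), 'orientation': array([ 0.06127428, -0.07575005, -1.55615879])} {'fx': 615.9581214045157, 'fy': 615.9581214045157, 'cx': 318.9987694909129, 'cy': 245.662768973194, 'k1': -0.016268932699296534, 'position': array([-0.05803594,  1.05071184,  0.89357999]), 'orientation': array([ 0.30863509, -1.26238757, -2.40498373])}
[0.24890847 0.62713133 0.40370788] [-5.89880287e-01 -3.08555801e+00  2.89303001e-03] 0.08528484536272973
top rack 0.83 [ 0.611 -0.002 -0.   ]
top holder_a 0.9 [0.513 0.165 0.083]
top holder_a 0.83 [0.509 0.058 0.076]
top holder_a 0.68 [ 0.504 -0.052  0.08 ]
top holder_a 0.65 [ 0.498 -0.157  0.081]
top bin_heatsinks 0.74 [ 0.628 -0.057  0.002]
top bin_relays 0.91 [ 0.629 -0.16   0.005]
top bin_knobs 0.81 [0.644 0.157 0.007]
top bin_knobs 0.69 [0.664 0.41  0.   ]
top bin_knobs 0.55 [0.272 0.319 0.002]
top bin_capacitors 0.83 [0.633 0.05  0.006]
top bin_capacitors 0.19 [0.565 0.246 0.001]
side rack 0.65 [ 0.502 -0.158  0.077]
side holder_a 0.57 [0.51  0.063 0.077]
side holder_a 0.55 [ 0.504 -0.161  0.074]
side holder_a 0.54 [ 0.508 -0.048  0.078]
side bin_knobs 0.96 [0.275 0.324 0.001]
side bin_knobs 0.72 [ 0.667  0.409 -0.003]
```

View pics/top0.png

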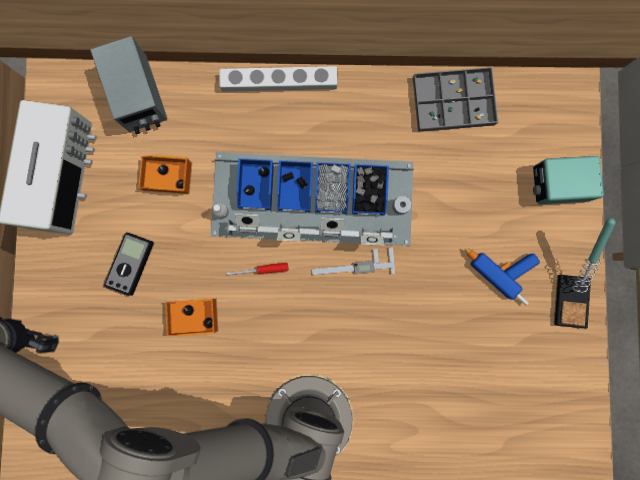

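View pics/side0.png

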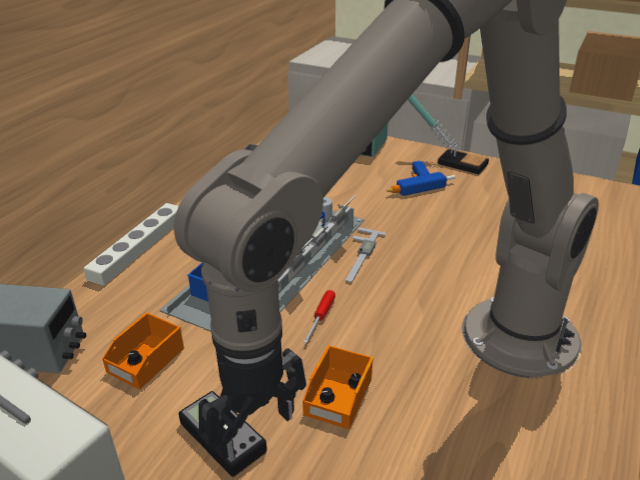

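Run:
```python
import cv2
im=cv2.imread('pics/top0.png')[100:340,180:460]; cv2.imwrite('pics/crop0.png',cv2.resize(im,(700,600),interpolation=cv2.INTER_CUBIC))
from h import *
for y in(.165,.058,-.05,-.16):
    for s in(1,-1):print(y,s,proj('top',[.507+s*.031,y,.125]).round(),proj('top',[.507,y,.08]).round())
```

```text
0.165 1 [247. 217.] [249. 230.]
0.165 -1 [246. 240.] [249. 230.]
0.058 1 [288. 217.] [289. 231.]
0.058 -1 [288. 241.] [289. 231.]
-0.05 1 [330. 218.] [329. 231.]
-0.05 -1 [329. 242.] [329. 231.]
-0.16 1 [372. 218.] [370. 232.]
-0.16 -1 [372. 242.] [370. 232.]
```

View pics/crop0.png

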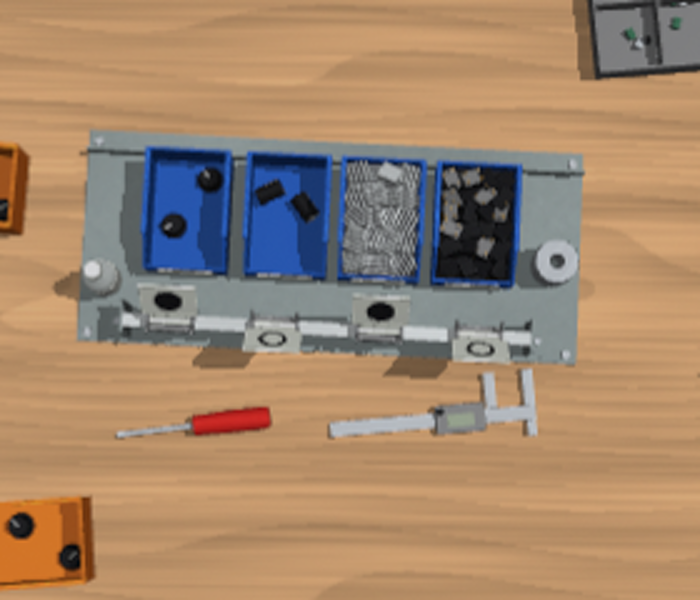

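The four rack bins, left to right at top-picture columns 255, 295, 332 and 371, are knobs (empty), capacitors (empty), heat sinks (full) and relays (full). The orange bins at (165,175) and (190,317) are look-alikes and stay where they are. The tags are disc-back at (247,217), ring-forward at (289,236), disc-back at (332,225) and ring-forward at (373,239).

That makes two tags wrong:
- **Knobs tag** (y≈0.165): needs to go forward.
- **Relays tag** (y≈-0.157): needs to go back.

I'll start with the knobs tag, moving above and behind it with the claw shut.

Request:
{"name": "arm_command", "arguments": {"plan": [{"claw": 1, "az": -6.3}, {"claw": 1, "az": -6.3}, {"claw": 1, "az": -6.4}, {"claw": 1, "tx": -0.025, "ty": -0.032}, {"claw": 1, "tx": -0.025, "ty": -0.032}, {"claw": 1, "tx": -0.025, "ty": -0.032}, {"claw": 1, "tx": -0.025, "ty": -0.032}, {"claw": 1, "tx": -0.025, "ty": -0.032}, {"claw": 1, "tx": -0.025, "ty": -0.032}, {"claw": 1, "tx": -0.025, "ty": -0.032}]}}

```text
invalid input at $.plan[0]: expected keys claw, tx, ty, tz, ax, ay, az
```

Request:
{"name": "arm_command", "arguments": {"plan": [{"claw": 1, "tx": -0.025, "ty": -0.032}, {"claw": 1, "tx": -0.025, "ty": -0.032}, {"claw": 1, "tx": -0.025, "ty": -0.032}, {"claw": 1, "tx": -0.025, "ty": -0.032}, {"claw": 1, "tx": -0.025, "ty": -0.032}, {"claw": 1, "tx": -0.025, "ty": -0.032}, {"claw": 1, "tx": -0.025, "ty": -0.032}, {"claw": 1}, {"claw": 1}, {"claw": 1}]}}

```text
invalid input at $.plan[0]: expected keys claw, tx, ty, tz, ax, ay, az
```

Run:
```python
from h import *
s=r.get_obs(); T=R.from_rotvec(s['orientation']).as_matrix(); print(s['clock'],s['tcp_pos'],T.round(3),s['grip_width'])
save('wrist','w1.png'); m,Rm,p=cam('wrist')
for k in r.tip_of('holder_a','wrist')[:4]: print(round(k['confidence'],2),(Rm@np.array(k['location'])+p).round(3))
print('tip px',proj('wrist',s['tcp_pos']+T[:,2]*.173))
print('bottle',atz('top',218,210,.095))
```

```text
0.7 [0.24897421 0.62743435 0.40475258] [[-0.929  0.369  0.   ]
 [ 0.369  0.929  0.   ]
 [ 0.     0.    -1.   ]] 0.08530027066812802
tip px [315.31957812 312.07213952]
bottle [0.55798447 0.24510149 0.095     ]
```

View pics/w1.png

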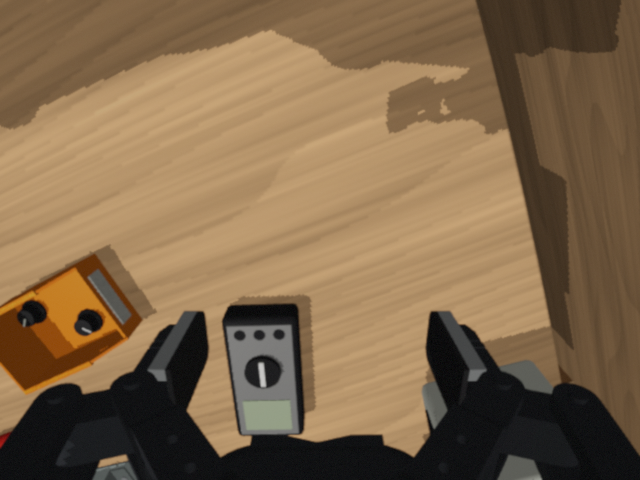

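The call was refused because every row needs all seven keys. The wrist picture therefore shows the start pose, with the multimeter at (262,370) and the claw still open.

Request:
{"name": "arm_command", "arguments": {"plan": [{"claw": 1, "tx": 0, "ty": 0, "tz": 0, "ax": 0, "ay": 0, "az": -6.3}, {"claw": 1, "tx": 0, "ty": 0, "tz": 0, "ax": 0, "ay": 0, "az": -6.3}, {"claw": 1, "tx": 0, "ty": 0, "tz": 0, "ax": 0, "ay": 0, "az": -6.4}, {"claw": 1, "tx": -0.025, "ty": -0.032, "tz": 0, "ax": 0, "ay": 0, "az": 0}, {"claw": 1, "tx": -0.025, "ty": -0.032, "tz": 0, "ax": 0, "ay": 0, "az": 0}, {"claw": 1, "tx": -0.025, "ty": -0.032, "tz": 0, "ax": 0, "ay": 0, "az": 0}, {"claw": 1, "tx": -0.025, "ty": -0.032, "tz": 0, "ax": 0, "ay": 0, "az": 0}, {"claw": 1, "tx": -0.025, "ty": -0.032, "tz": 0, "ax": 0, "ay": 0, "az": 0}, {"claw": 1, "tx": -0.025, "ty": -0.032, "tz": 0, "ax": 0, "ay": 0, "az": 0}, {"claw": 1, "tx": -0.025, "ty": -0.032, "tz": 0, "ax": 0, "ay": 0, "az": 0}]}}

```text
clock: 1.63
tcp_pos: [0.4143, 0.3938, 0.405]
orientation: [0.072, 3.14, 0.001]
contact_force: [0.8, 0.5, 0.9]
grip_width: 0.0002
gripper_force: 0.0
```

Request:
{"name": "arm_command", "arguments": {"plan": [{"claw": 1, "tx": -0.025, "ty": -0.032, "tz": 0, "ax": 0, "ay": 0, "az": 0}, {"claw": 1, "tx": -0.025, "ty": -0.032, "tz": 0, "ax": 0, "ay": 0, "az": 0}, {"claw": 1, "tx": -0.025, "ty": -0.032, "tz": 0, "ax": 0, "ay": 0, "az": 0}, {"claw": 1, "tx": -0.025, "ty": -0.032, "tz": 0, "ax": 0, "ay": 0, "az": 0}, {"claw": 1, "tx": -0.025, "ty": -0.032, "tz": 0, "ax": 0, "ay": 0, "az": 0}, {"claw": 1, "tx": -0.025, "ty": -0.032, "tz": 0, "ax": 0, "ay": 0, "az": 0}, {"claw": 1, "tx": -0.025, "ty": -0.032, "tz": 0, "ax": 0, "ay": 0, "az": 0}, {"claw": 1, "tx": 0, "ty": 0, "tz": 0, "ax": 0, "ay": 0, "az": 0}, {"claw": 1, "tx": 0, "ty": 0, "tz": 0, "ax": 0, "ay": 0, "az": 0}, {"claw": 1, "tx": 0, "ty": 0, "tz": 0, "ax": 0, "ay": 0, "az": 0}]}}

```text
clock: 2.47
tcp_pos: [0.5778, 0.164, 0.4046]
orientation: [-0.073, -3.14, -0.001]
contact_force: [0.1, 0.7, -0.2]
grip_width: -0.0002
gripper_force: 0.0
```

Run:
```python
from h import *
s=r.get_obs(); T=R.from_rotvec(s['orientation']).as_matrix(); print(s['clock'],s['tcp_pos'],T.round(3),s['grip_width'])
save('wrist','w2.png'); m,Rm,p=cam('wrist')
for k in r.tip_of('holder_a','wrist')[:4]: print(round(k['confidence'],2),(Rm@np.array(k['location'])+p).round(3))
print('tip px',proj('wrist',s['tcp_pos']+T[:,2]*.173))
```

```text
2.4667 [0.57779395 0.16398003 0.40460727] [[-0.999  0.047 -0.   ]
 [ 0.047  0.999  0.001]
 [ 0.     0.001 -1.   ]] -0.000229789174516487
0.81 [0.51  0.059 0.08 ]
0.66 [ 0.505 -0.053  0.082]
tip px [312.17922801 313.00501833]
```

View pics/w2.png

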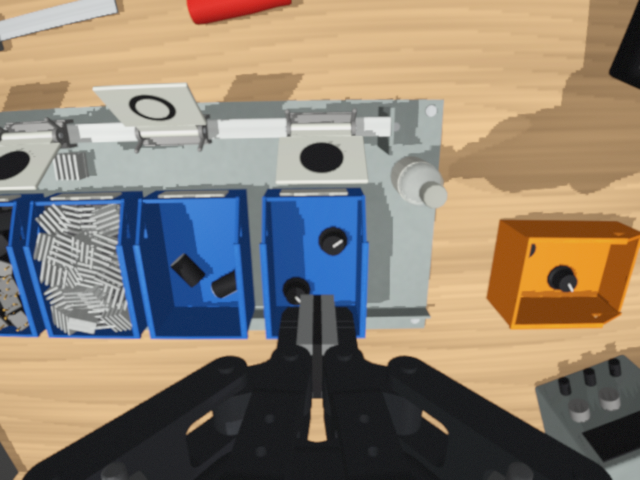

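The wrist view shows the knobs tag with its disc at (320,157) and its free edge near v≈184. The shut fingertips are at (317,300), behind the tag. I'll check the edge position before going down.

Run:
```python
from h import *
print(atz('wrist',320,184,.124),atz('wrist',322,136,.08),atz('wrist',320,120,.08),atz('wrist',425,175,.095))
print(atz('wrist',317,296,.2316))
```

```text
[0.54569863 0.16957461 0.124     ] [0.51893566 0.17251637 0.08      ] [0.50740052 0.17150164 0.08      ] [0.54816134 0.24602826 0.095     ]
[0.56982112 0.16642549 0.2316    ]
```

Request:
{"name": "arm_command", "arguments": {"plan": [{"claw": 1, "tx": 0, "ty": 0.003, "tz": 0.02, "ax": 0, "ay": 0, "az": 0}, {"claw": 1, "tx": 0, "ty": 0.002, "tz": 0.025, "ax": 0, "ay": 0, "az": 0}, {"claw": 1, "tx": 0, "ty": 0, "tz": 0.025, "ax": 0, "ay": 0, "az": 0}, {"claw": 1, "tx": 0, "ty": 0, "tz": 0.025, "ax": 0, "ay": 0, "az": 0}, {"claw": 1, "tx": 0, "ty": 0, "tz": 0.02, "ax": 0, "ay": 0, "az": 0}, {"claw": 1, "tx": 0, "ty": 0, "tz": 0.012, "ax": 0, "ay": 0, "az": 0}, {"claw": 1, "tx": 0, "ty": 0, "tz": 0, "ax": 0, "ay": 0, "az": 0}, {"claw": 1, "tx": 0.005, "ty": 0, "tz": 0, "ax": 0, "ay": 0, "az": 0}, {"claw": 1, "tx": 0.005, "ty": 0, "tz": 0, "ax": 0, "ay": 0, "az": 0}, {"claw": 1, "tx": 0.005, "ty": 0, "tz": 0, "ax": 0, "ay": 0, "az": 0}]}}

```text
clock: 3.4
tcp_pos: [0.5631, 0.1698, 0.2791]
orientation: [0.072, 3.139, 0.002]
contact_force: [-0.7, 0.8, 0.3]
grip_width: -0.0001
gripper_force: 0.0
```

Request:
{"name": "arm_command", "arguments": {"plan": [{"claw": 1, "tx": 0.005, "ty": 0, "tz": 0, "ax": 0, "ay": 0, "az": 0}, {"claw": 1, "tx": 0.005, "ty": 0, "tz": 0, "ax": 0, "ay": 0, "az": 0}, {"claw": 1, "tx": 0.005, "ty": 0, "tz": 0, "ax": 0, "ay": 0, "az": 0}, {"claw": 1, "tx": 0.005, "ty": 0, "tz": 0, "ax": 0, "ay": 0, "az": 0}, {"claw": 1, "tx": 0.005, "ty": 0, "tz": 0, "ax": 0, "ay": 0, "az": 0}, {"claw": 1, "tx": 0.005, "ty": 0, "tz": 0, "ax": 0, "ay": 0, "az": 0}, {"claw": 1, "tx": 0.005, "ty": 0, "tz": 0, "ax": 0, "ay": 0, "az": 0}, {"claw": 1, "tx": 0.005, "ty": 0, "tz": 0, "ax": 0, "ay": 0, "az": 0}, {"claw": 1, "tx": 0.005, "ty": 0, "tz": 0, "ax": 0, "ay": 0, "az": 0}, {"claw": 1, "tx": 0, "ty": 0, "tz": 0, "ax": 0, "ay": 0, "az": 0}]}}

```text
clock: 4.23
tcp_pos: [0.5172, 0.1716, 0.2775]
orientation: [-0.072, -3.14, 0.0]
contact_force: [0.1, 0.2, -0.3]
grip_width: 0.0
gripper_force: 0.0
```

Run:
```python
from h import *
s=r.get_obs(); print(s['clock'],s['tcp_pos'],s['contact_force'])
save('wrist','w3.png')
```

```text
4.2333 [0.51715242 0.17158895 0.27752308] [ 0.09975704  0.18945861 -0.25036183]
```

View pics/w3.png

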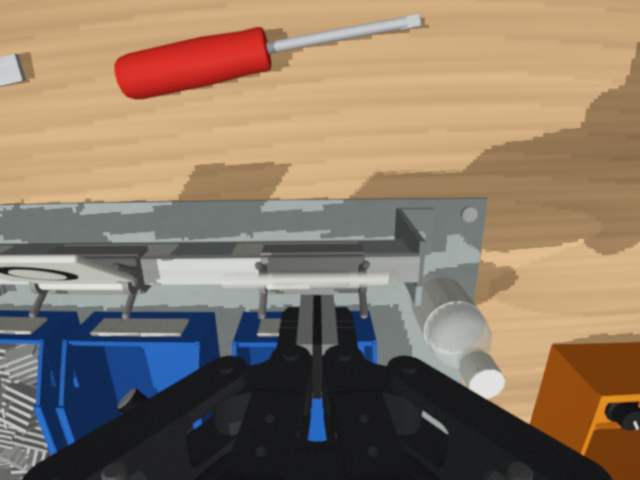

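The tag is nearly upright now and shows edge-on at (305,280). I'll push it about 15 mm further, then lift.

Request:
{"name": "arm_command", "arguments": {"plan": [{"claw": 1, "tx": 0.005, "ty": 0, "tz": 0, "ax": 0, "ay": 0, "az": 0}, {"claw": 1, "tx": 0.005, "ty": 0, "tz": 0, "ax": 0, "ay": 0, "az": 0}, {"claw": 1, "tx": 0.005, "ty": 0, "tz": 0, "ax": 0, "ay": 0, "az": 0}, {"claw": 1, "tx": 0, "ty": 0, "tz": 0, "ax": 0, "ay": 0, "az": 0}, {"claw": 1, "tx": 0, "ty": 0, "tz": 0, "ax": 0, "ay": 0, "az": 0}, {"claw": 1, "tx": 0, "ty": 0, "tz": 0, "ax": 0, "ay": 0, "az": 0}, {"claw": 1, "tx": 0, "ty": 0, "tz": 0, "ax": 0, "ay": 0, "az": 0}, {"claw": 1, "tx": -0.005, "ty": 0, "tz": -0.005, "ax": 0, "ay": 0, "az": 0}, {"claw": 1, "tx": -0.005, "ty": 0, "tz": -0.02, "ax": 0, "ay": 0, "az": 0}, {"claw": 1, "tx": 0, "ty": 0, "tz": -0.03, "ax": 0, "ay": 0, "az": 0}]}}

```text
clock: 5.12
tcp_pos: [0.5126, 0.1713, 0.3312]
orientation: [-0.073, -3.136, 0.004]
contact_force: [1.4, 0.3, -0.1]
grip_width: -0.0002
gripper_force: 0.0
```

Run:
```python
from h import *
s=r.get_obs(); print(s['clock'],s['tcp_pos'],s['contact_force'])
save('wrist','w4.png')
```

```text
5.1167 [0.51260869 0.17131601 0.33123356] [ 1.43418144  0.33982355 -0.14675824]
```

View pics/w4.png

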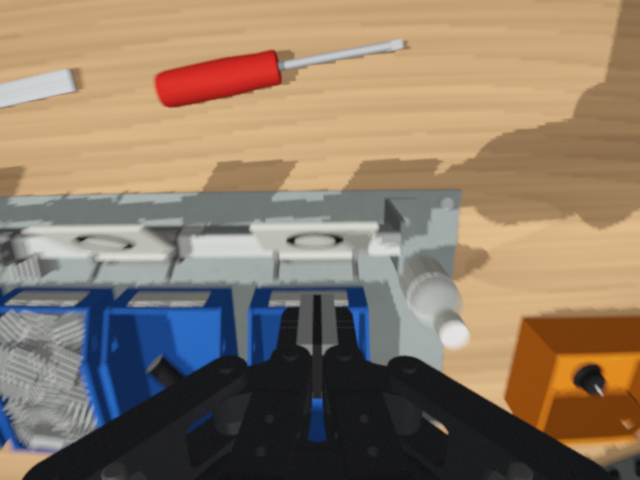

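The knobs tag now leans forward with its ring up at (315,240). Next is the relays tag: rise, move across, and stop in front of it.

Request:
{"name": "arm_command", "arguments": {"plan": [{"claw": 1, "tx": 0, "ty": 0, "tz": -0.035, "ax": 0, "ay": 0, "az": 0}, {"claw": 1, "tx": 0, "ty": 0, "tz": -0.035, "ax": 0, "ay": 0, "az": 0}, {"claw": 1, "tx": 0.005, "ty": -0.027, "tz": 0, "ax": 0, "ay": 0, "az": 0}, {"claw": 1, "tx": 0.005, "ty": -0.027, "tz": 0, "ax": 0, "ay": 0, "az": 0}, {"claw": 1, "tx": 0.005, "ty": -0.027, "tz": 0, "ax": 0, "ay": 0, "az": 0}, {"claw": 1, "tx": 0.005, "ty": -0.027, "tz": 0, "ax": 0, "ay": 0, "az": 0}, {"claw": 1, "tx": 0.005, "ty": -0.027, "tz": 0, "ax": 0, "ay": 0, "az": 0}, {"claw": 1, "tx": 0.005, "ty": -0.027, "tz": 0, "ax": 0, "ay": 0, "az": 0}, {"claw": 1, "tx": 0.005, "ty": -0.027, "tz": 0, "ax": 0, "ay": 0, "az": 0}, {"claw": 1, "tx": 0.005, "ty": -0.027, "tz": 0, "ax": 0, "ay": 0, "az": 0}]}}

```text
clock: 6.0
tcp_pos: [0.4624, -0.0433, 0.4028]
orientation: [-0.072, -3.14, -0.001]
contact_force: [0.5, 0.2, 0.4]
grip_width: -0.0
gripper_force: 0.0
```

Request:
{"name": "arm_command", "arguments": {"plan": [{"claw": 1, "tx": 0.005, "ty": -0.027, "tz": 0, "ax": 0, "ay": 0, "az": 0}, {"claw": 1, "tx": 0.005, "ty": -0.027, "tz": 0, "ax": 0, "ay": 0, "az": 0}, {"claw": 1, "tx": 0.005, "ty": -0.027, "tz": 0, "ax": 0, "ay": 0, "az": 0}, {"claw": 1, "tx": 0.005, "ty": -0.027, "tz": 0, "ax": 0, "ay": 0, "az": 0}, {"claw": 1, "tx": 0, "ty": 0, "tz": 0, "ax": 0, "ay": 0, "az": 0}, {"claw": 1, "tx": 0, "ty": 0, "tz": 0, "ax": 0, "ay": 0, "az": 0}, {"claw": 1, "tx": 0, "ty": 0, "tz": 0, "ax": 0, "ay": 0, "az": 0}, {"claw": 1, "tx": 0, "ty": 0, "tz": 0, "ax": 0, "ay": 0, "az": 0}, {"claw": 1, "tx": 0, "ty": 0, "tz": 0, "ax": 0, "ay": 0, "az": 0}, {"claw": 1, "tx": 0, "ty": 0, "tz": 0, "ax": 0, "ay": 0, "az": 0}]}}

```text
clock: 6.83
tcp_pos: [0.4386, -0.1483, 0.4026]
orientation: [-0.07, -3.141, -0.0]
contact_force: [0.6, -0.2, 0.3]
grip_width: 0.0001
gripper_force: 0.0
```

Run:
```python
from h import *
s=r.get_obs(); T=R.from_rotvec(s['orientation']).as_matrix(); print(s['clock'],s['tcp_pos'],T.round(3))
save('wrist','w5.png')
```

```text
6.8333 [ 0.43857017 -0.14826241  0.40264049] [[-0.999  0.044 -0.   ]
 [ 0.044  0.999  0.   ]
 [ 0.     0.    -1.   ]]
```

View pics/w5.png

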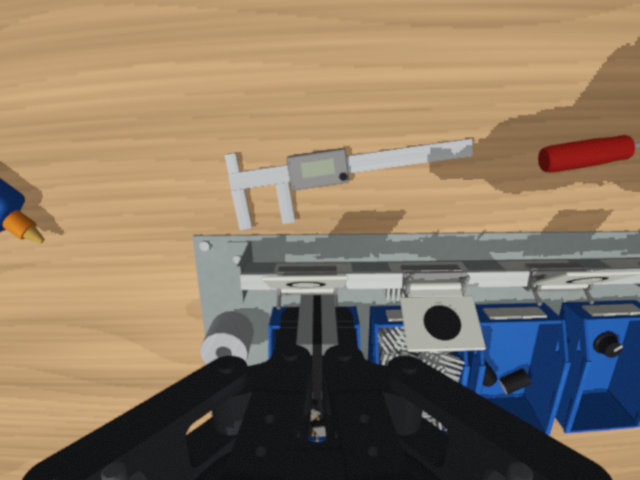

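The relays tag, ring up, is at (306,284), with its free edge near v≈277. I'll work out that edge's world position before descending.

Run:
```python
from h import *
for v in(270,277,291): print(v,atz('wrist',306,v,.124))
for x in(.4985,.4675): print(proj('wrist',[x,-.155,.08 if x>.48 else .125]))
```

```text
270 [ 0.46701905 -0.15657316  0.124     ]
277 [ 0.47238857 -0.15685758  0.124     ]
291 [ 0.48335412 -0.15743951  0.124     ]
[311.24834428 282.59015355]
[308.26053852 271.13785538]
```

The edge is at x≈0.468 and the finger face at about 0.450, which leaves 18 mm clear. I'll descend and push towards the bins.

Request:
{"name": "arm_command", "arguments": {"plan": [{"claw": 1, "tx": 0, "ty": -0.004, "tz": 0.02, "ax": 0, "ay": 0, "az": 0}, {"claw": 1, "tx": 0, "ty": -0.003, "tz": 0.025, "ax": 0, "ay": 0, "az": 0}, {"claw": 1, "tx": 0, "ty": 0, "tz": 0.025, "ax": 0, "ay": 0, "az": 0}, {"claw": 1, "tx": 0, "ty": 0, "tz": 0.025, "ax": 0, "ay": 0, "az": 0}, {"claw": 1, "tx": 0, "ty": 0, "tz": 0.02, "ax": 0, "ay": 0, "az": 0}, {"claw": 1, "tx": 0, "ty": 0, "tz": 0.01, "ax": 0, "ay": 0, "az": 0}, {"claw": 1, "tx": 0, "ty": 0, "tz": 0, "ax": 0, "ay": 0, "az": 0}, {"claw": 1, "tx": -0.005, "ty": 0, "tz": 0, "ax": 0, "ay": 0, "az": 0}, {"claw": 1, "tx": -0.005, "ty": 0, "tz": 0, "ax": 0, "ay": 0, "az": 0}, {"claw": 1, "tx": -0.005, "ty": 0, "tz": 0, "ax": 0, "ay": 0, "az": 0}]}}

```text
clock: 7.72
tcp_pos: [0.4543, -0.157, 0.279]
orientation: [0.072, 3.138, -0.0]
contact_force: [0.3, -0.2, 0.7]
grip_width: 0.0002
gripper_force: 0.0
```

Request:
{"name": "arm_command", "arguments": {"plan": [{"claw": 1, "tx": -0.005, "ty": 0, "tz": 0, "ax": 0, "ay": 0, "az": 0}, {"claw": 1, "tx": -0.005, "ty": 0, "tz": 0, "ax": 0, "ay": 0, "az": 0}, {"claw": 1, "tx": -0.005, "ty": 0, "tz": 0, "ax": 0, "ay": 0, "az": 0}, {"claw": 1, "tx": -0.005, "ty": 0, "tz": 0, "ax": 0, "ay": 0, "az": 0}, {"claw": 1, "tx": -0.005, "ty": 0, "tz": 0, "ax": 0, "ay": 0, "az": 0}, {"claw": 1, "tx": -0.005, "ty": 0, "tz": 0, "ax": 0, "ay": 0, "az": 0}, {"claw": 1, "tx": -0.005, "ty": 0, "tz": 0, "ax": 0, "ay": 0, "az": 0}, {"claw": 1, "tx": -0.005, "ty": 0, "tz": 0, "ax": 0, "ay": 0, "az": 0}, {"claw": 1, "tx": -0.005, "ty": 0, "tz": 0, "ax": 0, "ay": 0, "az": 0}, {"claw": 1, "tx": -0.003, "ty": 0, "tz": 0, "ax": 0, "ay": 0, "az": 0}]}}

```text
clock: 8.55
tcp_pos: [0.5017, -0.159, 0.2777]
orientation: [0.072, 3.14, -0.0]
contact_force: [-0.1, 0.8, 0.6]
grip_width: 0.0001
gripper_force: 0.0
```

Request:
{"name": "arm_command", "arguments": {"plan": [{"claw": 1, "tx": 0, "ty": 0, "tz": 0, "ax": 0, "ay": 0, "az": 0}, {"claw": 1, "tx": 0, "ty": 0, "tz": 0, "ax": 0, "ay": 0, "az": 0}, {"claw": 1, "tx": 0, "ty": 0, "tz": 0, "ax": 0, "ay": 0, "az": 0}, {"claw": 1, "tx": 0.005, "ty": 0, "tz": -0.005, "ax": 0, "ay": 0, "az": 0}, {"claw": 1, "tx": 0.005, "ty": 0, "tz": -0.02, "ax": 0, "ay": 0, "az": 0}, {"claw": 1, "tx": 0.005, "ty": 0, "tz": -0.03, "ax": 0, "ay": 0, "az": 0}, {"claw": 1, "tx": 0, "ty": 0, "tz": -0.035, "ax": 0, "ay": 0, "az": 0}, {"claw": 1, "tx": 0, "ty": 0, "tz": -0.035, "ax": 0, "ay": 0, "az": 0}, {"claw": 1, "tx": 0, "ty": 0, "tz": -0.02, "ax": 0, "ay": 0, "az": 0}, {"claw": 1, "tx": 0, "ty": 0, "tz": 0, "ax": 0, "ay": 0, "az": 0}]}}

```text
clock: 9.38
tcp_pos: [0.4864, -0.1592, 0.4277]
orientation: [0.073, 3.132, -0.001]
contact_force: [0.5, -0.4, 0.7]
grip_width: -0.0
gripper_force: 0.0
```

Request:
{"name": "arm_command", "arguments": {"plan": [{"claw": 1, "tx": 0, "ty": -0.03, "tz": 0, "ax": 0, "ay": 0, "az": 0}, {"claw": 1, "tx": 0, "ty": -0.03, "tz": 0, "ax": 0, "ay": 0, "az": 0}, {"claw": 1, "tx": 0, "ty": -0.03, "tz": 0, "ax": 0, "ay": 0, "az": 0}, {"claw": 1, "tx": 0, "ty": -0.03, "tz": 0, "ax": 0, "ay": 0, "az": 0}, {"claw": 1, "tx": 0, "ty": -0.03, "tz": 0, "ax": 0, "ay": 0, "az": 0}, {"claw": 1, "tx": 0, "ty": -0.03, "tz": 0, "ax": 0, "ay": 0, "az": 0}, {"claw": 1, "tx": 0, "ty": -0.03, "tz": 0, "ax": 0, "ay": 0, "az": 0}, {"claw": 1, "tx": 0, "ty": -0.03, "tz": 0, "ax": 0, "ay": 0, "az": 0}, {"claw": 1, "tx": 0, "ty": 0, "tz": 0, "ax": 0, "ay": 0, "az": 0}, {"claw": 1, "tx": 0, "ty": 0, "tz": 0, "ax": 0, "ay": 0, "az": 0}]}}

```text
clock: 10.22
tcp_pos: [0.4734, -0.3997, 0.4218]
orientation: [-0.079, -3.139, -0.0]
contact_force: [-0.1, -0.0, -0.3]
grip_width: 0.0005
gripper_force: 0.0
```

Run:
```python
from h import *
s=r.get_obs(); print(s['clock'],s['tcp_pos'],s['contact_force'])
im=save('top','top1.png')[100:340,180:460]; cv2.imwrite('pics/crop1.png',cv2.resize(im,(700,600),interpolation=cv2.INTER_CUBIC)[:,:,::-1])
```

```text
10.2167 [ 0.47336162 -0.39966057  0.42183761] [-0.06086071 -0.00497476 -0.28396081]
```

View pics/crop1.png

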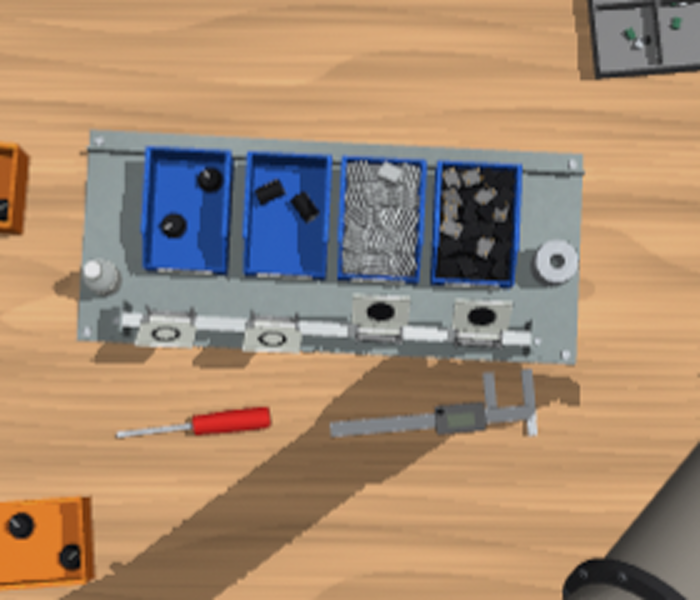

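All four tags now match their bins: rings forward at crop (165,333) and (272,338), discs back at (380,312) and (482,316). Nothing else has moved.

```bash
python3 -c "
from bench import r
print(r.hand_in())"
```

```text
the job is handed in; nothing more can be done
None
```

I flipped the two wrong tags (knobs to reorder, relays to stocked), and the last picture shows all four matching their bins with nothing else moved; the job is handed in at about 10 s, with no verdict returned.

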